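# Turn the corner foot and hold the bonding press

## Task

The plain hand press is bonding the steel buttons onto an L-shaped rack foot; the button now under its plunger is done. Draw the foot out by its square post, turn it a quarter turn and slide its other leg home between the guide rails so that the other button sits centred under the plunger, let go of it, then push the press knob straight down with the fingers until the plunger bears on that button with about 12 newtons (15 newtons of push on the knob). Finish while holding it there, pressing on the knob and not letting go, and leave the other things on the bench where they are.

Things in the scene. Friction and masses are not known exactly. Their poses are not given: they have to be found in the camera images.
- press: Grey bench press, fixed, 190x106 mm, may be yawed. Origin on the worktop (z=0) below the plunger axis; +x to its back (column 50 to 90 mm behind the axis), -x to its open front, +y its left. Flat bed 12 mm high, 95 mm to front and back, 53 mm to each side. Arm over the bed: 30 mm wide, from 45 to 63 mm above the worktop, reaching 16 mm in front of the axis.
- nest (a point): Point on the bed's top face (z=12 mm) on the plunger axis; axes as press. Two guide rails 6 mm high along x, 32 mm apart inside, from 16 mm behind to 20 mm in front of it, then flaring to 35 mm in front. An end stop has its face 14 mm behind it; a leg touching the stop has its button 2 mm behind the axis.
- plunger (a joint): Travel of the plunger downward, m: 0 = up at rest, its round foot (18 mm across) 33 mm above the worktop; 0.010 = foot on a button of the rack foot lying on the bed. A light return spring resists with 2 N at 0 and 3 N at 0.010. Limit 0.014.
- knob (a joint): How far the knob is pressed into the plunger against the main spring, m: 0 free, limit 0.022. Push on the knob = 0.5 N + 1 N per mm; force on the work = that push - 3 N, so 0.0145 gives 12 N. The knob sinks 2 mm, then takes the plunger 10 mm down to the work, then sinks on as the force rises: about 25 mm down in all for 12 N.
- knob_top (a point): Centre of the flat top of the round black knob (34 mm across, 15 mm thick) on the plunger axis; moves with it, 112 mm above the worktop at rest. Machines stand close on both sides: come over them with the fingertips above 0.4 m, then straight down, and keep the long side of a wide gripper along the press (its x) or turned a little left of it when pushing.
- bracket: Rack foot, loose, 0.17 to 0.35 kg: aluminium L plate 8 mm thick, a 22x22 mm square post on its corner, 93 mm high in all. Origin: underside, on the post's axis. Legs along its +x and +y, 26 mm wide, ending 84 mm from the post's axis. At the start it lies on the bed, +x leg between the rails (done), +y leg out to the left, its post 72 mm in front of the plunger axis.
- button_a (a point): Top centre of the finished steel button (16 mm across, 3 mm high) on the +x leg, 72 mm from the post's axis, 11 mm above the plate's underside. While it is under the plunger, the plunger foot hangs 10 mm above it: slide a leg out and in level, raised no more than 5 mm.
- button_b (a point): Top centre of the other steel button, same size, on the +y leg, 72 mm from the post's axis: this one must be under the plunger at the end.
- post_top (a point): Centre of the post's top face, 93 mm above the plate's underside. Grip the post near its top, across two faces; the press's arm and knob are 55 mm from the post's axis when a leg is home, so open the fingers only as far as needed (about 45 mm).
- pliers: Bystander: dark-handled pliers, 29 x 139 x 11 mm, lying at the front edge. Origin under its centre.
- lens_blank: Bystander: round uncut lens blank, 67 mm across, 13 mm thick, at the front right. Origin under its centre.
- screwdriver: Bystander: small screwdriver, 96 mm long, 10 mm thick, at the front edge. Origin under its centre.

How it is judged:
On the way:
1. the foot is turned a quarter turn and its other leg lies home between the rails, the other button under the raised plunger, the foot let go (horizontal distance between button_b and nest below 0.005 m and z of bracket in the frame of nest between -0.003 and 0.0025 m and angle between bracket's own z axis and vertical below 0.06 rad and angle between the y axis of bracket and the x axis of press, either way round below 0.15 rad and value of joint plunger below 0.005 m and contact force between the fingers and bracket below 0.3 N), for 0.2 s.
At the end, for the whole second after the job is handed in: The fingers still press the knob (over 8 N); the plunger bears on the other button with 8 to 16 N; that button is within 5 mm of the plunger axis; the foot lies flat on the bed, its +y leg along the rails within 0.15 rad, at rest, not touched by the robot (horizontal distance between button_b and nest below 0.005 m and z of bracket in the frame of nest between -0.003 and 0.0025 m and angle between bracket's own z axis and vertical below 0.06 rad and angle between the y axis of bracket and the x axis of press, either way round below 0.15 rad and contact force between plunger and bracket between 8 and 16 N and contact force between the fingers and knob above 8 N and contact force between each of the arm, the fingers and bracket below 0.5 N and linear speed of bracket below 0.01 m/s and value of joint plunger above 0.007 m); the arm keeps its last pose, push and grip.
It fails at once if a bystander is moved more than 3 cm (distance of any of pliers, lens_blank, screwdriver from where it was at the start of the episode above 0.03 m).
It also fails if it takes over 51 s, if anything falls off the work surface, if the arm or the gripper's body presses on something with over 40 N, if the wrist force passes 120 N, or if a joint passes its speed limit or range.

## Robot

A 6-joint arm with a two-finger parallel gripper is mounted at the origin on a cart in front of the work surface, level with it; the furniture and walls round the work are solid. World frame = base frame: x ahead of the robot, y to its left, z up, the work surface at z = 0. Lengths are in m, angles in rad, forces in N, time in s.
With the tool pointing down it reaches from about 0.375 to 0.9 m from the base axis. Payload 3.1 kg.
Tool frame: the origin (TCP) lies on the centre line of the jaws, within the pads' length; the fingertips stand 14 mm ahead of it and the grasp point (between the pads) lies 5 mm behind it; z points along the fingers, y is the line along which they close (so a half turn about z gives the same grasp; the last joint's range is limited). The gripper opens to 87 mm and grips with 3 to 60 N. Pads are 19 mm wide; open, the fingers measure 117 mm over their backs; the gripper's body (75 mm by 190 mm) begins 51 mm behind the grasp point.
Start: joints at [-1.494, 0.527, 1.433, -0, 1.181, -0.178], TCP at [0.158, -0.605, 0.237] pointing down, gripper open.
Joint ranges: [-3.08, 3.08], [-0.75, 2.2], [0.22, 2.44], [-1.43, 4.57], [0, 2.65], [-2.85, 2.85]. Speed limits (rad/s): [2.79, 2.79, 3.14, 3.14, 3.14, 3.14].

## Interface

Orientations are given as a unit quaternion [x, y, z, w].
In Python, from rig import robot gives the robot as it stands.
- The arm moves only by the tool move_arm, never from a script. Its argument "commands" is a list of rows, each an object with "hand": the finger opening in cm, from 0 to 8.7; "travel": the shift along the tool's x, y, z in cm, a list of three; "twist": the turn, a rotation vector about the tool's x, y, z in degrees, a list of three. In form: [{"hand": hand, "travel": [dx, dy, dz], "twist": [wx, wy, wz]}, ...]. A call has 1 to 5 rows; each row shifts and turns the commanded pose from where the row before left it, along the tool's axes as they then stand; what a row does not reach is not made up. A row lasts 1/12 s, in which the tool goes at most 41.7 mm and 7.16 degrees, less where a joint would pass 70% of its speed; a pose out of reach is approached as far as the arm can. A call is refused whole if a number of a shift passes 4.17 or a number of a turn 7.16, either way. A call with a gripper value outside its range is refused whole. The fingers move at their own pace and stop on an object; "force" is the grip in N (left out, the last holds). Time passes only in rows, so rows that do not move let the fingers close. It gives the time, the measured TCP pose, the force, the opening and the grip force at its end, in the units of the state.
- robot.get_obs(): the state, without advancing time (a new reading comes with each control period).
- robot.camera(name): name is "scene" or "side" or "wrist"; returns a dict with "frame" (480x640x3 uint8, red, green, blue), "fov_y" (degrees; the focal length in pixels is half the picture's height over the tangent of half this angle, whatever the lens; pixels are square), "cx", "cy" (the principal point, pixels), "extrinsics" (4x4, takes a point from camera to world coordinates); the wrist camera has in their place "T_tool_cam" (4x4, takes a point from camera to tool coordinates, whose origin is the TCP and whose axes are the flange's). Camera axes: x right, y down, z forward; pixel columns grow to the right and rows downward; lengths in m; the calibration is good to about 2 mm. A picture is of the moment at which its call begins: read the wrist's pose just before it. There is no depth.
- robot.hand_in(): hands the job in; it is judged then, once.
The state is a dict: "time": time; "q": joint angles; "joint_velocities": joint speeds; "joint_torque": joint torques, N m; "position": TCP position; "tool_rot": TCP orientation; "ft_force": force on the tool from outside, world axes, zero at the start; "moment": the same for the moment, N m; "grip_width": finger opening in m; "grip_force": force on a finger pad.
Only numpy, scipy, OpenCV 4.12 (cv2) and the standard library are available. Lean on these libraries where they do the work, as an engineer would, in place of code of your own. Each camera call takes 0.05 s, during which the arm holds its last target. There are 200 camera calls.

## Working session

There is one attempt and no reset: what is moved stays moved. The work goes in short steps, Python scripts to look and compute and a tool call to move; the robot and the scene stay as the last step left them, time stands still between calls to the robot, and variables do not carry over. Pictures are saved under pics/ and viewed, at most 10 in all, crops included, and the job is handed in when it is done.

Besides the shell and the picture viewer there is one more tool, called as a command line: name --argument value ..., lists and objects as JSON in quotes. move_arm: Moves the arm, as the interface text tells. Its arguments: {"type":"object","properties":{"commands":{"type":"array"},"force":{"type":"number"}},"required":["commands"]}

```bash
mkdir -p pics
cat > h.py <<'E'
import numpy as np,cv2
from scipy.spatial.transform import Rotation as R
from rig import robot
def cam(n):
    o=robot.get_obs(); c=robot.camera(n)
    if n=="wrist":
        T=np.eye(4);T[:3,:3]=R.from_quat(o["tool_rot"]).as_matrix();T[:3,3]=o["position"];E=T@np.array(c["T_tool_cam"])
    else: E=np.array(c["extrinsics"])
    f=240/np.tan(np.radians(c["fov_y"])/2)
    return c["frame"],dict(E=E,f=f,cx=c["cx"],cy=c["cy"])
def proj(k,P):
    p=(np.linalg.inv(k["E"])@np.r_[P,1])[:3]
    return np.array([k["cx"]+k["f"]*p[0]/p[2],k["cy"]+k["f"]*p[1]/p[2]])
def onz(k,u,v,z):
    d=k["E"][:3,:3]@np.array([(u-k["cx"])/k["f"],(v-k["cy"])/k["f"],1]);o=k["E"][:3,3]
    return o+d*(z-o[2])/d[2]
E
python3 - <<'E'
from h import *
import pickle
K={}
for n in("scene","side","wrist"):
    F,k=cam(n);K[n]=k;cv2.imwrite(f"pics/{n}0.png",F[:,:,::-1]);print(n,k["E"][:3,3].round(3),k["E"][:3,2].round(2),round(k["f"]))
pickle.dump(K,open("K.pkl","wb"))
o=robot.get_obs();print(o)
E
```

```text
scene [-0.081  0.178  0.508] [ 0.67 -0.57 -0.49] 451
side [-0.302 -0.36   0.541] [ 0.88  0.1  -0.47] 543
wrist [ 0.225 -0.587  0.383] [-0.24 -0.06 -0.97] 337
{'time': 0.15, 'q': array([-1.49350564e+00,  5.28249473e-01,  1.43362065e+00, -5.08934333e-05,
        1.18138798e+00, -1.78516400e-01]), 'joint_velocities': array([-4.10348105e-05, -1.72415314e-03, -2.59565633e-03, -2.20541639e-03,
        5.88514627e-04,  6.69752508e-04]), 'joint_torque': array([ 2.41072921e-04, -4.40428519e+01, -1.76842207e+01,  6.33358606e-02,
        5.52228314e-02, -9.19482022e-05]), 'position': array([ 0.15810384, -0.60410935,  0.23579432]), 'tool_rot': array([ 9.91829908e-01,  1.27564648e-01,  1.86250906e-05, -8.32847655e-04]), 'ft_force': array([-0.19406069,  0.9729115 ,  0.03112058]), 'moment': array([-0.0285758 ,  0.05118652,  0.01052617]), 'grip_force': 0.0, 'grip_width': 0.08723826688987613}
```

View pics/scene0.png

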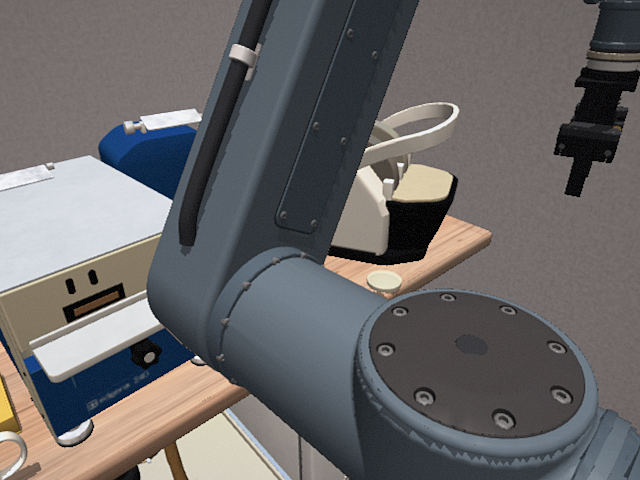

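View pics/side0.png

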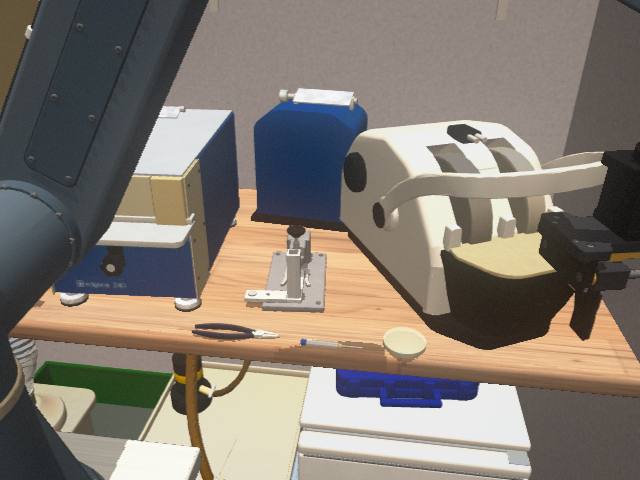

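Side view: the press is at about (295,280), with the post top near (294,252), the knob near (296,231) and the +y leg to the left. I'll zoom in for the measurement.

Run:
```python
from h import *
import pickle
k=pickle.load(open("K.pkl","rb"))["side"]
I=cv2.imread("pics/side0.png")
cv2.imwrite("pics/side0c.png",cv2.resize(I[215:315,235:340],None,fx=5.7,fy=5.7,interpolation=cv2.INTER_CUBIC))
for n,u,v,z in(("knob",296,229,.112),("post",294,251,.105),("bedFL",266,305,.012),("bedFR",324,308,.012),("bedBR",323,256,.012),("pliersL",193,330,.01),("scr",340,343,.01),("lens",405,342,.013),("leftmachine",190,300,0),("rightm",430,305,0)): print(n,onz(k,u,v,z).round(3))
```

```text
knob [ 0.535 -0.216  0.112]
post [ 0.469 -0.224  0.105]
bedFL [ 0.441 -0.18   0.012]
bedFR [ 0.447 -0.278  0.012]
bedBR [ 0.622 -0.255  0.012]
pliersL [ 0.359 -0.08   0.01 ]
scr [ 0.361 -0.314  0.01 ]
lens [ 0.374 -0.413  0.013]
leftmachine [ 0.453 -0.041  0.   ]
rightm [ 0.5   -0.459  0.   ]
```

View pics/side0c.png

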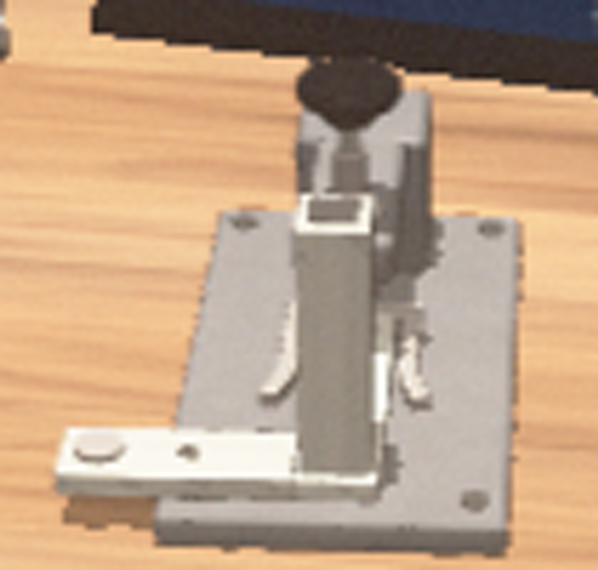

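```bash
cat >> h.py <<'E'
def w(p,P): c,s=np.cos(p[2]),np.sin(p[2]); return np.array([p[0]+c*P[0]-s*P[1],p[1]+s*P[0]+c*P[1],P[2]])
from scipy.optimize import least_squares
def fit(ks,obs,p0):
    g=lambda p:np.concatenate([proj(ks[i],w(p,P))-uv for i,P,uv in obs])
    s=least_squares(g,p0,loss="soft_l1");return s.x,g(s.x)
E
python3 - <<'E'
from h import *
import pickle
k=pickle.load(open("K.pkl","rb"))["side"]
C=lambda a,b:np.array([235+(a+.5)/5.7-.5,215+(b+.5)/5.7-.5])
b=[(0,(-.095,.053,.012),C(158,527)),(0,(-.095,-.053,.012),C(508,533)),(0,(.095,-.053,.012),C(520,220)),(0,(.095,.053,.012),C(222,214)),(0,(0,0,.112),C(349,84))]
p,r=fit([k],b,[.53,-.22,.1]);print("press",p.round(4),np.degrees(p[2]),r.round(1))
q=[(0,(0,0,.105),C(337,214)),(0,(-.011,.011,.105),C(296,233)),(0,(-.011,-.011,.105),C(371,236)),(0,(.011,.011,.105),C(305,194)),(0,(.011,-.011,.105),C(374,196)),(0,(0,.072,.023),C(99,443)),(0,(-.013,.084,.02),C(57,479)),(0,(.013,.084,.02),C(68,428)),(0,(-.013,-.013,.012),C(377,497))]
B,r=fit([k],q,[.47,-.224,.1]);print("br",B.round(4),np.degrees(B[2]),r.round(1),"exp",w(p,(-.072,0,0)))
o=robot.get_obs();print(R.from_quat(o["tool_rot"]).as_matrix().round(3))
E
```

```text
press [ 0.5344 -0.2167  0.1024] 5.868501242664464 [-0.8 -0.2  0.7  0.4  0.3 -0.  -0.6 -0.3  0.3 -0.2]
br [ 0.4655 -0.2241  0.1007] 5.771076556597607 [-0.1 -0.1 -0.1 -0.3  0.2 -0.5 -0.6 -0.   0.5 -0.   0.2  0.3 -0.4 -0.5
 -0.1  0.1  0.5  1.8] exp [ 0.46282704 -0.22410895  0.        ]
[[ 0.967  0.253 -0.   ]
 [ 0.253 -0.967  0.002]
 [ 0.    -0.002 -1.   ]]
```

move_arm --commands '[{"hand": 4.5,"travel": [0,0,-3.8],"twist": [0,0,4.4]},{"hand": 4.5,"travel": [0,0,-3.8],"twist": [0,0,4.4]},{"hand": 4.5,"travel": [0,0,-3.8],"twist": [0,0,0]},{"hand": 4.5,"travel": [0,0,-3.8],"twist": [0,0,0]},{"hand": 4.5,"travel": [0,0,-3.8],"twist": [0,0,0]}]'

```text
time: 0.57
position: [0.1581, -0.6041, 0.428]
tool_rot: [0.999, 0.051, -0.0, -0.0]
ft_force: [0.4, -0.8, -0.4]
grip_width: 0.0616
grip_force: 0.0
```

move_arm --commands '[{"hand": 4.5,"travel": [2.4,-2.5,0],"twist": [0,0,0]},{"hand": 4.5,"travel": [2.4,-2.5,0],"twist": [0,0,0]},{"hand": 4.5,"travel": [2.4,-2.5,0],"twist": [0,0,0]},{"hand": 4.5,"travel": [2.4,-2.5,0],"twist": [0,0,0]},{"hand": 4.5,"travel": [2.4,-2.5,0],"twist": [0,0,0]}]'

```text
time: 0.98
position: [0.2654, -0.4664, 0.4262]
tool_rot: [0.999, 0.051, 0.0, -0.0]
ft_force: [0.3, 0.1, 1.3]
grip_width: 0.0454
grip_force: 0.0
```

move_arm --commands '[{"hand": 4.5,"travel": [2.4,-2.5,0],"twist": [0,0,0]},{"hand": 4.5,"travel": [2.4,-2.5,0],"twist": [0,0,0]},{"hand": 4.5,"travel": [2.4,-2.5,0],"twist": [0,0,0]},{"hand": 4.5,"travel": [2.4,-2.5,0],"twist": [0,0,0]},{"hand": 4.5,"travel": [0,0,0],"twist": [0,0,0]}]'

```text
time: 1.4
position: [0.3527, -0.3535, 0.4266]
tool_rot: [0.999, 0.054, 0.001, -0.002]
ft_force: [0.2, -0.1, -1.3]
grip_width: 0.0447
grip_force: 0.0
```

move_arm --commands '[{"hand": 4.5,"travel": [2.5,-2.35,0],"twist": [0,0,0]},{"hand": 4.5,"travel": [2.5,-2.35,0],"twist": [0,0,0]},{"hand": 4.5,"travel": [2.5,-2.35,0],"twist": [0,0,0]},{"hand": 4.5,"travel": [2.5,-2.35,0],"twist": [0,0,0]},{"hand": 4.5,"travel": [2.5,-2.35,0],"twist": [0,0,0]}]'

```text
time: 1.82
position: [0.463, -0.2283, 0.4263]
tool_rot: [0.999, 0.051, -0.0, 0.0]
ft_force: [-0.1, -0.8, 0.9]
grip_width: 0.0452
grip_force: 0.0
```

move_arm --commands '[{"hand": 4.5,"travel": [0,0,3],"twist": [0,0,0]},{"hand": 4.5,"travel": [0,0,3],"twist": [0,0,0]},{"hand": 4.5,"travel": [0,0,2],"twist": [0,0,0]},{"hand": 4.5,"travel": [0,0,0],"twist": [0,0,0]},{"hand": 4.5,"travel": [0,0,0],"twist": [0,0,0]}]'

```text
time: 2.23
position: [0.4619, -0.2292, 0.3457]
tool_rot: [0.999, 0.051, -0.001, -0.001]
ft_force: [0.3, 0.2, -0.9]
grip_width: 0.0451
grip_force: 0.0
```

Run:
```python
from h import *
import pickle
F,k=cam("wrist");cv2.imwrite("pics/w1.png",F[:,:,::-1]);pickle.dump(k,open("w1.pkl","wb"))
o=robot.get_obs();print(o["position"],o["q"].round(3),proj(k,[.5344,-.2167,.112]),proj(k,[.464,-.224,.105]))
```

```text
[ 0.46271543 -0.22986275  0.34717875] [-0.678  0.26   1.551 -0.     1.33   0.792] [311.82960039 146.42594507] [312.17929102 209.63700966]
```

View pics/w1.png

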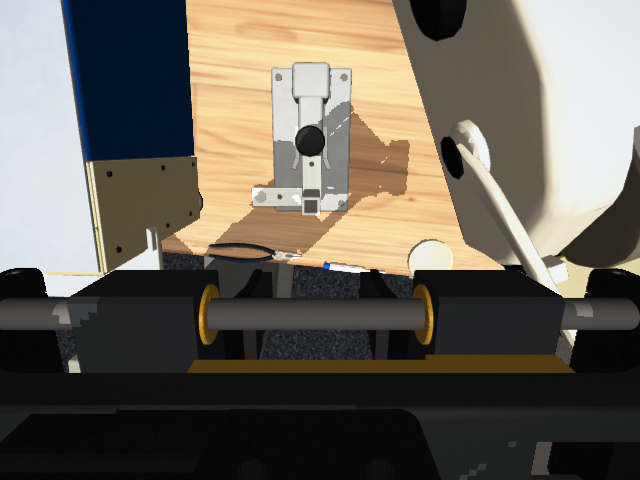

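Wrist view: the knob is at (310,141), the post top at (310,206) and button b at (262,196). I'll enlarge it for a joint fit.

Run:
```python
import cv2
I=cv2.imread("pics/w1.png");cv2.imwrite("pics/w1c.png",cv2.resize(I[100:220,245:365],None,fx=5,fy=5,interpolation=cv2.INTER_CUBIC))
```

```text
(no output)
```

View pics/w1c.png

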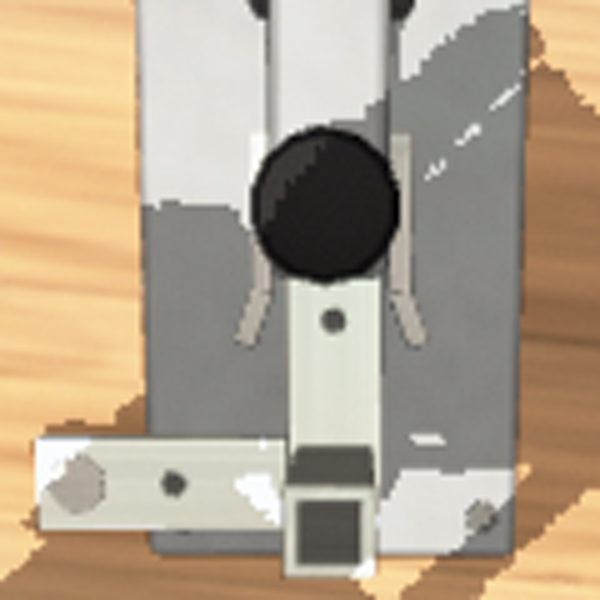

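Run:
```python
from h import *
import pickle
k=pickle.load(open("K.pkl","rb"))["side"];k2=pickle.load(open("w1.pkl","rb"))
C=lambda a,b:np.array([235+(a+.5)/5.7-.5,215+(b+.5)/5.7-.5])
D=lambda a,b:np.array([245+(a+.5)/5-.5,100+(b+.5)/5-.5])
b=[(0,(-.095,.053,.012),C(158,527)),(0,(-.095,-.053,.012),C(508,533)),(0,(.095,-.053,.012),C(520,220)),(0,(.095,.053,.012),C(222,214)),(0,(0,0,.112),C(349,84))]
b2=[(1,(-.095,.053,.012),D(151,552)),(1,(-.095,-.053,.012),D(514,554)),(1,(0,0,.112),D(326,203)),(1,(.095,.053,.012),np.array([271.5,68])),(1,(.095,-.053,.012),np.array([351.,68]))]
q=[(0,(0,0,.105),C(337,214)),(0,(-.011,.011,.105),C(296,233)),(0,(-.011,-.011,.105),C(371,236)),(0,(.011,.011,.105),C(305,194)),(0,(.011,-.011,.105),C(374,196)),(0,(0,.072,.023),C(99,443)),(0,(-.013,.084,.02),C(57,479)),(0,(.013,.084,.02),C(68,428))]
q2=[(1,(0,0,.105),D(329,532)),(1,(-.011,.011,.105),D(285,577)),(1,(-.011,-.011,.105),D(373,575)),(1,(.011,.011,.105),D(285,488)),(1,(.011,-.011,.105),D(375,487)),(1,(0,.072,.023),D(78,485)),(1,(-.013,.084,.02),D(41,529)),(1,(.013,.084,.02),D(36,437))]
for nm,x in(("press s",b),("press w",b2),("press",b+b2),("br s",q),("br w",q2),("br",q+q2)):
    p,r=fit([k,k2],x,[.5,-.22,.1]);print(nm,p.round(4),np.degrees(p[2]).round(2),r.round(1)[-10:])
```

```text
press s [ 0.5344 -0.2167  0.1024] 5.87 [-0.8 -0.2  0.7  0.4  0.3 -0.  -0.6 -0.3  0.3 -0.2]
press w [ 0.5401 -0.2139  0.0974] 5.58 [-0.4  1.   0.4  1.  -0.   0.5 -1.  -1.5  1.1 -1.1]
press [ 0.5393 -0.2147  0.0982] 5.63 [ 0.2  1.6  1.   1.5  0.6  1.3 -0.5 -0.7  1.6 -0.4]
br s [ 0.4649 -0.2243  0.0942] 5.39 [-0.5  0.1  0.6  0.2  0.3  0.4 -0.4 -0.4 -0.   0.1]
br w [ 0.468  -0.2219  0.1012] 5.8 [-0.5 -0.7  0.6 -0.4 -0.1 -0.  -0.5  0.1 -0.4 -0. ]
br [ 0.4678 -0.2226  0.1008] 5.78 [ 0.1 -0.4  1.2 -0.2  0.4  0.2  0.   0.3  0.1  0.2]
```

move_arm --commands '[{"hand": 4.5,"travel": [0.55,-0.7,2.5],"twist": [0,0,0]},{"hand": 4.5,"travel": [0,0,3.5],"twist": [0,0,0]},{"hand": 4.5,"travel": [0,0,3.5],"twist": [0,0,0]},{"hand": 4.5,"travel": [0,0,3.5],"twist": [0,0,0]},{"hand": 4.5,"travel": [0,0,3.5],"twist": [0,0,0]}]'

```text
time: 2.7
position: [0.4689, -0.2235, 0.1825]
tool_rot: [0.999, 0.051, 0.002, 0.002]
ft_force: [0.5, -0.2, -0.6]
grip_width: 0.0457
grip_force: 0.0
```

move_arm --commands '[{"hand": 4.5,"travel": [0,0,2],"twist": [0,0,0]},{"hand": 4.5,"travel": [0,0,0],"twist": [0,0,0]},{"hand": 4.5,"travel": [0,0,0],"twist": [0,0,0]}]'

```text
time: 2.95
position: [0.4681, -0.2227, 0.1623]
tool_rot: [0.999, 0.051, 0.0, 0.0]
ft_force: [-0.2, -0.7, 0.1]
grip_width: 0.0446
grip_force: 0.0
```

Run:
```python
from h import *
o=robot.get_obs();m=R.from_quat(o["tool_rot"]).as_matrix()
print(o["position"],np.degrees(np.arctan2(m[1,0],m[0,0])),m[:,2],o["grip_width"],o["ft_force"])
print("delta tool cm",100*m.T@(np.array([.4675,-.2225,.09])-o["position"]))
```

```text
[ 0.46805249 -0.22272633  0.16230193] 5.821591582052149 [ 9.89821099e-04 -7.67091468e-04 -9.99999216e-01] 0.04459383693573544 [-0.17068506 -0.70633928  0.10998827]
delta tool cm [-0.05922557 -0.03436419  7.23011492]
```

move_arm --commands '[{"hand": 4.5,"travel": [-0.05,0,2.4],"twist": [0,0,0]},{"hand": 4.5,"travel": [0,0,2.4],"twist": [0,0,0]},{"hand": 4.5,"travel": [0,0,2.4],"twist": [0,0,0]},{"hand": 4.5,"travel": [0,0,0],"twist": [0,0,0]}]'

```text
time: 3.28
position: [0.4668, -0.2221, 0.0889]
tool_rot: [0.999, 0.051, -0.0, -0.0]
ft_force: [-0.1, 0.0, -1.2]
grip_width: 0.0448
grip_force: 0.0
```

move_arm --commands '[{"hand": 2.0,"travel": [0,0,0],"twist": [0,0,0]},{"hand": 2.0,"travel": [0,0,0],"twist": [0,0,0]},{"hand": 1.5,"travel": [0,0,0],"twist": [0,0,0]},{"hand": 1.5,"travel": [0,0,0],"twist": [0,0,0]},{"hand": 1.5,"travel": [0,0,0],"twist": [0,0,0]}]' --force 40

```text
time: 3.7
position: [0.4675, -0.2221, 0.0911]
tool_rot: [0.999, 0.051, 0.001, 0.001]
ft_force: [0.5, 0.8, 6.9]
grip_width: 0.0218
grip_force: 40.0
```

Run:
```python
from h import *
o=robot.get_obs();m=R.from_quat(o["tool_rot"]).as_matrix()
print(o["position"],np.degrees(np.arctan2(m[1,0],m[0,0])),m[:,2],o["grip_width"],o["grip_force"],o["ft_force"],o["moment"],o["q"])
```

```text
[ 0.46754342 -0.22212885  0.09106024] 5.853015606153455 [ 0.00245069 -0.00164018 -0.99999565] 0.02182888770645265 39.975481582805514 [0.53020565 0.84914588 6.90181201] [ 0.0414175  -0.02079618  0.04481872] [-6.59765416e-01  6.13229839e-01  1.82502935e+00  3.19844901e-04
  7.00391782e-01  8.08634407e-01]
```

move_arm --commands '[{"hand": 1.5,"travel": [0,0,-0.3],"twist": [0,0,0]},{"hand": 1.5,"travel": [0,0,0],"twist": [0,0,0]},{"hand": 1.5,"travel": [0,0,0],"twist": [0,0,0]}]'

```text
time: 3.95
position: [0.4666, -0.2216, 0.0927]
tool_rot: [0.999, 0.051, -0.0, -0.0]
ft_force: [0.3, -0.2, -1.4]
grip_width: 0.0217
grip_force: 40.0
```

move_arm --commands '[{"hand": 1.5,"travel": [-0.8,0,0],"twist": [0,0,0]},{"hand": 1.5,"travel": [-1.2,0,0],"twist": [0,0,0]},{"hand": 1.5,"travel": [-1.2,0,0],"twist": [0,0,0]},{"hand": 1.5,"travel": [-1.2,0,0],"twist": [0,0,0]},{"hand": 1.5,"travel": [-0.6,0,0],"twist": [0,0,0]}]'

```text
time: 4.37
position: [0.4146, -0.2261, 0.0922]
tool_rot: [0.999, 0.051, -0.001, -0.001]
ft_force: [-1.2, 1.1, -2.0]
grip_width: 0.0218
grip_force: 40.0
```

move_arm --commands '[{"hand": 1.5,"travel": [-0.6,0,-0.5],"twist": [0,0,0]},{"hand": 1.5,"travel": [0,0,-0.5],"twist": [0,0,0]},{"hand": 1.5,"travel": [0,0,0],"twist": [0,0,5]},{"hand": 1.5,"travel": [0,0,0],"twist": [0,0,5]},{"hand": 1.5,"travel": [0,0,0],"twist": [0,0,0]}]'

```text
time: 4.78
position: [0.4118, -0.228, 0.1033]
tool_rot: [0.999, -0.037, 0.001, 0.001]
ft_force: [0.4, -0.3, -1.7]
grip_width: 0.0217
grip_force: 40.0
```

Run:
```python
from h import *
F,k=cam("side");cv2.imwrite("pics/s2.png",F[:,:,::-1])
o=robot.get_obs();m=R.from_quat(o["tool_rot"]).as_matrix()
print(o["position"],np.degrees(np.arctan2(m[1,0],m[0,0])),o["grip_width"],o["ft_force"],o["moment"],o["q"])
```

```text
[ 0.41166214 -0.2278041   0.10312808] -4.0364672020935615 0.021793068268137625 [ 1.00460807  0.46801311 -2.48513716] [ 0.02827221  0.0312913  -0.00984421] [-7.43662831e-01  5.52462244e-01  1.93409362e+00  1.58228731e-04
  6.53344812e-01  8.97458255e-01]
```

View pics/s2.png

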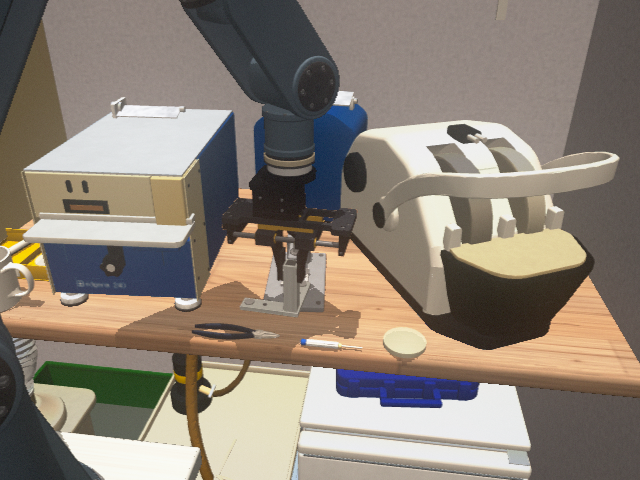

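The foot is held at (290,285), its leg end with button b at (248,306), and it has turned with the tool. I'll carry on with the remaining 80°.

move_arm --commands '[{"hand": 1.5,"travel": [0,0,0],"twist": [0,0,5]},{"hand": 1.5,"travel": [0,0,0],"twist": [0,0,5]},{"hand": 1.5,"travel": [0,0,0],"twist": [0,0,5]},{"hand": 1.5,"travel": [0,0,0],"twist": [0,0,5]},{"hand": 1.5,"travel": [0,0,0],"twist": [0,0,5]}]'

```text
time: 5.25
position: [0.4114, -0.2275, 0.1028]
tool_rot: [0.968, -0.252, 0.0, 0.0]
ft_force: [-0.1, -0.0, -2.6]
grip_width: 0.0214
grip_force: 40.0
```

move_arm --commands '[{"hand": 1.5,"travel": [0,0,0],"twist": [0,0,5]},{"hand": 1.5,"travel": [0,0,0],"twist": [0,0,5]},{"hand": 1.5,"travel": [0,0,0],"twist": [0,0,5]},{"hand": 1.5,"travel": [0,0,0],"twist": [0,0,5]},{"hand": 1.5,"travel": [0,0,0],"twist": [0,0,5]}]'

```text
time: 5.67
position: [0.4114, -0.2275, 0.1028]
tool_rot: [0.89, -0.456, 0.0, 0.0]
ft_force: [-0.3, -0.2, -2.0]
grip_width: 0.022
grip_force: 40.0
```

move_arm --commands '[{"hand": 1.5,"travel": [0,0,0],"twist": [0,0,5]},{"hand": 1.5,"travel": [0,0,0],"twist": [0,0,5]},{"hand": 1.5,"travel": [0,0,0],"twist": [0,0,5]},{"hand": 1.5,"travel": [0,0,0],"twist": [0,0,5]},{"hand": 1.5,"travel": [0,0,0],"twist": [0,0,5]}]'

```text
time: 6.08
position: [0.4114, -0.2275, 0.1028]
tool_rot: [0.77, -0.638, 0.0, -0.0]
ft_force: [0.7, 0.6, -2.2]
grip_width: 0.022
grip_force: 40.0
```

move_arm --commands '[{"hand": 1.5,"travel": [0,0,0],"twist": [0,0,5]},{"hand": 1.5,"travel": [0,0,0],"twist": [0,0,0]},{"hand": 1.5,"travel": [0,0,0],"twist": [0,0,0]}]'

```text
time: 6.33
position: [0.4112, -0.2274, 0.1027]
tool_rot: [0.744, -0.669, 0.0, -0.0]
ft_force: [0.7, 0.2, -1.6]
grip_width: 0.0219
grip_force: 40.0
```

Run:
```python
from h import *
import pickle
F,k=cam("side");cv2.imwrite("pics/s3.png",cv2.resize(F[200:330,220:360,::-1],None,fx=4,fy=4,interpolation=cv2.INTER_CUBIC));pickle.dump(k,open("s3.pkl","wb"))
o=robot.get_obs();m=R.from_quat(o["tool_rot"]).as_matrix()
print(o["position"],np.degrees(np.arctan2(m[1,0],m[0,0])),m[:,2],o["ft_force"],o["q"])
```

```text
[ 0.41119938 -0.22741286  0.10267477] -83.94972607744194 [ 2.69563281e-04 -2.02631054e-04 -9.99999943e-01] [ 0.63063345  0.21003551 -1.8292621 ] [-7.43678212e-01  5.53198446e-01  1.93488332e+00  5.48963740e-05
  6.53175313e-01  2.29227362e+00]
```

View pics/s3.png

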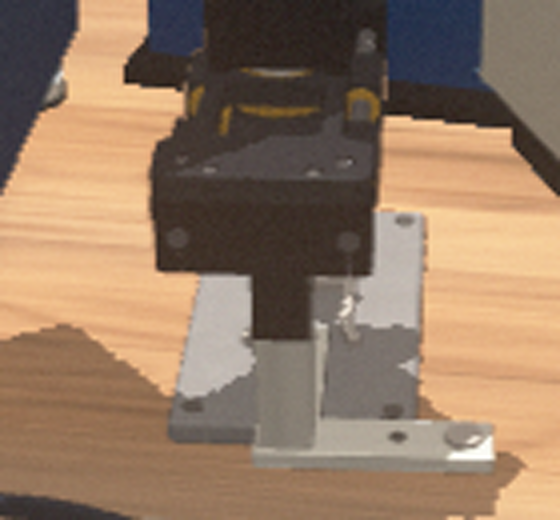

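Run:
```python
from h import *
import pickle
k=pickle.load(open("s3.pkl","rb"))
C=lambda a,b:np.array([220+(a+.5)/4-.5,200+(b+.5)/4-.5])
z=.0238
q=[(0,(.072,0,z+.011),C(466,434)),(0,(.084,-.013,z+.008),C(493,456)),(0,(.084,-.013,z),C(493,472)),(0,(.084,.013,z+.008),C(494,424)),(0,(-.013,-.013,z),C(254,467)),(0,(-.013,-.013,z+.008),C(254,452)),(0,(.011,-.011,z+.008),C(315,450))]
p,r=fit([k],q,[.41,-.227,-1.46]);print(p.round(4),np.degrees(p[2]),r.round(1))
b=[(0,(-.095,.053,.012),C(170,429)),(0,(.095,-.053,.012),C(425,213))]
print([proj(k,w([.538,-.215,.1],x[1]))-x[2] for x in b],[proj(k,w([.535,-.217,.102],x[1]))-x[2] for x in b])
```

```text
[ 0.4111 -0.2293 -1.471 ] -84.27931477856282 [-0.1 -0.5  0.6  0.5  0.5  0.6  0.2 -0.9 -0.3  0.2 -0.4 -0.2 -0.5 -0. ]
[array([-1.31820955, -1.34896339]), array([-0.31347105, -0.62194651])] [array([-0.44563467, -0.19661125]), array([0.41156143, 0.152243  ])]
```

move_arm --commands '[{"hand": 1.5,"travel": [0,0,0.5],"twist": [0,0,0]},{"hand": 1.5,"travel": [0,0,0.5],"twist": [0,0,0]},{"hand": 1.5,"travel": [0,-0.8,0],"twist": [0,0,0]},{"hand": 1.5,"travel": [0,-0.8,0],"twist": [0,0,0]},{"hand": 1.5,"travel": [0,0,0],"twist": [0,0,0]}]'

```text
time: 6.8
position: [0.4293, -0.2265, 0.0926]
tool_rot: [0.743, -0.67, 0.002, -0.0]
ft_force: [0.2, -1.0, -1.8]
grip_width: 0.0219
grip_force: 40.0
```

move_arm --commands '[{"hand": 1.5,"travel": [0,-0.8,0],"twist": [0,0,0]},{"hand": 1.5,"travel": [0,-0.8,0],"twist": [0,0,0]},{"hand": 1.5,"travel": [0,-0.7,0],"twist": [0,0,0]},{"hand": 1.5,"travel": [0,0,0],"twist": [0,0,0]}]'

```text
time: 7.13
position: [0.452, -0.2239, 0.0928]
tool_rot: [0.743, -0.67, 0.002, -0.0]
ft_force: [0.3, -0.2, -2.4]
grip_width: 0.0211
grip_force: 40.0
```

Run:
```python
from h import *
o=robot.get_obs();m=R.from_quat(o["tool_rot"]).as_matrix()
p=o["position"];c,s=np.cos(.101),np.sin(.101);d=p-[.4112,-.2274,0]
print(p,"press-frame advance",d[0]*c+d[1]*s,-d[0]*s+d[1]*c,np.degrees(np.arctan2(m[1,0],m[0,0])),o["ft_force"],o["moment"])
```

```text
[ 0.45202962 -0.22389614  0.0928244 ] press-frame advance 0.040974832377981926 -0.0006307817246069868 -84.07653422158141 [ 0.2967214  -0.21919408 -2.3650364 ] [ 0.1796594  -0.00477194  0.00732821]
```

Advance is 41 mm of about 52.5 mm, with no contact. I'll go on gently.

move_arm --commands '[{"hand": 1.5,"travel": [0,-0.4,0],"twist": [0,0,0]},{"hand": 1.5,"travel": [0,-0.4,0],"twist": [0,0,0]},{"hand": 1.5,"travel": [0,-0.2,0],"twist": [0,0,0]},{"hand": 1.5,"travel": [0,0,0],"twist": [0,0,0]},{"hand": 1.5,"travel": [0,0,0],"twist": [0,0,0]}]'

```text
time: 7.55
position: [0.4597, -0.2223, 0.0925]
tool_rot: [0.742, -0.67, -0.0, 0.0]
ft_force: [0.0, -0.2, -2.8]
grip_width: 0.0217
grip_force: 40.0
```

Run:
```python
from h import *
import pickle
F,k=cam("side");cv2.imwrite("pics/s4.png",cv2.resize(F[200:330,220:360,::-1],None,fx=4,fy=4,interpolation=cv2.INTER_CUBIC));pickle.dump(k,open("s4.pkl","wb"))
o=robot.get_obs();m=R.from_quat(o["tool_rot"]).as_matrix()
p=o["position"];c,s=np.cos(.101),np.sin(.101);d=p-[.4112,-.2274,0]
print(p,"press-frame advance",d[0]*c+d[1]*s,-d[0]*s+d[1]*c,o["ft_force"],o["moment"])
```

```text
[ 0.4594992  -0.22229346  0.09251534] press-frame advance 0.04856794456076839 0.0002105845379114209 [ 0.33883135  0.1981881  -2.68325147] [0.11018454 0.0096854  0.00796674]
```

View pics/s4.png

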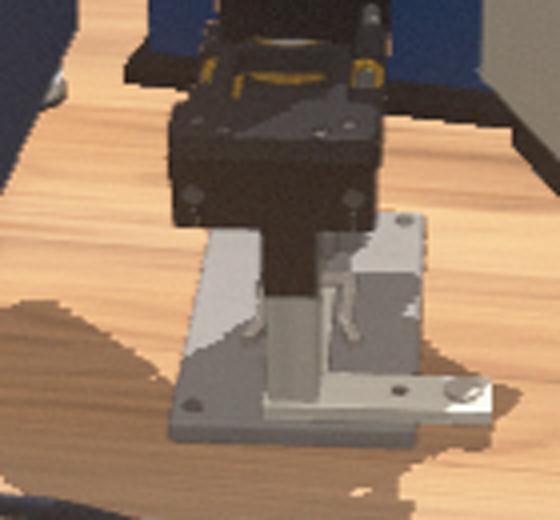

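Run:
```python
from h import *
import pickle
k=pickle.load(open("s4.pkl","rb"))
C=lambda a,b:np.array([220+(a+.5)/4-.5,200+(b+.5)/4-.5])
for z in(.014,):
  q=[(0,(.072,0,z+.011),C(465,386)),(0,(.084,-.013,z+.008),C(492,413)),(0,(.084,-.013,z),C(491,424)),(0,(.084,.013,z+.008),C(490,378)),(0,(-.013,-.013,z),C(265,418)),(0,(-.013,-.013,z+.008),C(265,405)),(0,(.011,-.011,z+.008),C(320,404)),(0,(.011,.011,z+.008),C(330,374))]
  p,r=fit([k],q,[.46,-.227,-1.46]);print(p.round(4),np.degrees(p[2]),r.round(1))
b=[(0,(-.095,.053,.012),C(170,430)),(0,(-.095,-.053,.012),C(414,434)),(0,(.095,-.053,.012),C(425,214))]
P,r=fit([k],b,[.53,-.22,.1]);print(P,r.round(1))
for P in(P,[.535,-.217,.102]):
  d=p[:2]-P[:2];c,s=np.cos(P[2]),np.sin(P[2]);print(d[0]*c+d[1]*s,-d[0]*s+d[1]*c)
```

```text
[ 0.4587 -0.2247 -1.4809] -84.85172066176324 [ 0.1  0.2  0.4 -0.5  0.5  0.7  0.9 -0.3 -0.4  0.3 -0.5 -0.3  0.1 -0.3
 -1.5 -0. ]
[ 0.53463072 -0.2162135   0.10336899] [-0.9 -0.3  1.   0.2 -0.1 -0.1]
-0.07644151164276111 -0.0005979836571550195
-0.07672789493760707 0.00011737709562433408
```

move_arm --commands '[{"hand": 1.5,"travel": [0,-0.25,0],"twist": [0,0,0]},{"hand": 1.5,"travel": [0,-0.25,0],"twist": [0,0,0]},{"hand": 1.5,"travel": [0,0,0],"twist": [0,0,0]},{"hand": 1.5,"travel": [0,0,0],"twist": [0,0,0]}]'

```text
time: 7.93
position: [0.4649, -0.2219, 0.0926]
tool_rot: [0.742, -0.67, 0.0, -0.0]
ft_force: [-0.4, -0.5, -1.5]
grip_width: 0.0212
grip_force: 40.0
```

move_arm --commands '[{"hand": 1.5,"travel": [0,-0.1,0],"twist": [0,0,0]},{"hand": 1.5,"travel": [0,0,0],"twist": [0,0,0]},{"hand": 1.5,"travel": [0,0,0],"twist": [0,0,0]}]'

```text
time: 8.18
position: [0.4657, -0.2218, 0.0925]
tool_rot: [0.742, -0.67, -0.0, -0.0]
ft_force: [0.5, -0.6, -2.7]
grip_width: 0.0217
grip_force: 40.0
```

move_arm --commands '[{"hand": 1.5,"travel": [0,-0.1,0],"twist": [0,0,0]},{"hand": 1.5,"travel": [0,0,0],"twist": [0,0,0]},{"hand": 1.5,"travel": [0,0,0],"twist": [0,0,0]}]'

```text
time: 8.43
position: [0.4668, -0.2217, 0.0926]
tool_rot: [0.742, -0.67, 0.0, -0.0]
ft_force: [-0.6, 0.9, -2.4]
grip_width: 0.022
grip_force: 40.0
```

move_arm --commands '[{"hand": 1.5,"travel": [0,-0.1,0],"twist": [0,0,0]},{"hand": 1.5,"travel": [0,0,0],"twist": [0,0,0]},{"hand": 1.5,"travel": [0,0,0],"twist": [0,0,0]}]'

```text
time: 8.68
position: [0.4678, -0.2216, 0.0926]
tool_rot: [0.742, -0.67, 0.0, 0.0]
ft_force: [-0.5, -0.1, -2.0]
grip_width: 0.0216
grip_force: 40.0
```

move_arm --commands '[{"hand": 1.5,"travel": [0,-0.1,0],"twist": [0,0,0]},{"hand": 1.5,"travel": [0,0,0],"twist": [0,0,0]},{"hand": 1.5,"travel": [0,0,0],"twist": [0,0,0]}]'

```text
time: 8.93
position: [0.4688, -0.2215, 0.0925]
tool_rot: [0.742, -0.67, 0.0, 0.0]
ft_force: [0.3, 0.9, -3.1]
grip_width: 0.0216
grip_force: 40.0
```

move_arm --commands '[{"hand": 1.5,"travel": [0,-0.1,0],"twist": [0,0,0]},{"hand": 1.5,"travel": [0,0,0],"twist": [0,0,0]},{"hand": 1.5,"travel": [0,0,0],"twist": [0,0,0]}]'

```text
time: 9.18
position: [0.4698, -0.2214, 0.0926]
tool_rot: [0.742, -0.67, 0.0, -0.0]
ft_force: [-0.4, 0.3, -2.2]
grip_width: 0.022
grip_force: 40.0
```

Run:
```python
from h import *
o=robot.get_obs();print(o["position"],o["ft_force"],o["moment"])
```

```text
[ 0.46975218 -0.2213548   0.09255395] [-0.43701167  0.30581305 -2.16953124] [ 0.09561459 -0.04855472 -0.01314945]
```

move_arm --commands '[{"hand": 1.5,"travel": [0,-0.1,0],"twist": [0,0,0]},{"hand": 1.5,"travel": [0,0,0],"twist": [0,0,0]},{"hand": 1.5,"travel": [0,0,0],"twist": [0,0,0]}]'

```text
time: 9.43
position: [0.4703, -0.2211, 0.0925]
tool_rot: [0.742, -0.67, -0.0, 0.0]
ft_force: [-1.1, -0.4, -1.9]
grip_width: 0.0213
grip_force: 40.0
```

Run:
```python
from h import *
o=robot.get_obs();print(o["position"],o["ft_force"],o["moment"])
import pickle
F,k=cam("side");cv2.imwrite("pics/s5.png",cv2.resize(F[215:315,250:360,::-1],None,fx=6,fy=6,interpolation=cv2.INTER_CUBIC));pickle.dump(k,open("s5.pkl","wb"))
```

```text
[ 0.47029461 -0.22112324  0.09249636] [-1.06730532 -0.36276941 -1.9034376 ] [ 0.09652619  0.27208404 -0.05488655]
```

View pics/s5.png

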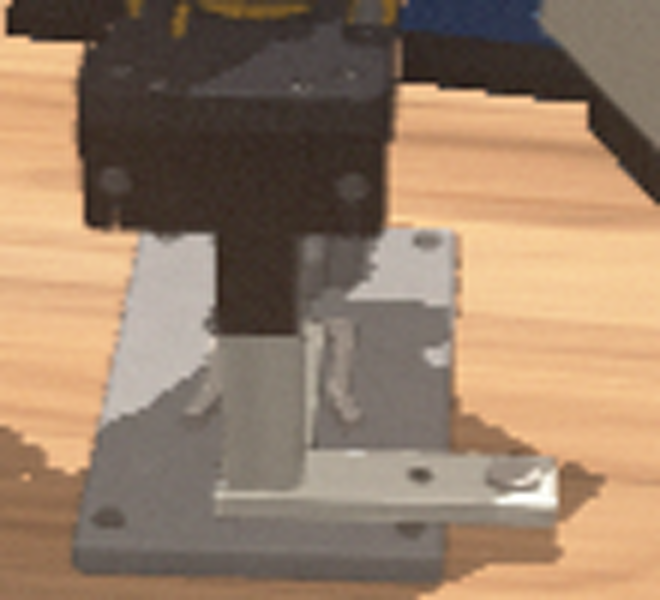

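Contact with the stop is felt (the moment jumped and the motion stalled at x=0.4703). I'll back off 2.5 mm, lower and release.

move_arm --commands '[{"hand": 1.5,"travel": [0,0.25,0],"twist": [0,0,0]},{"hand": 1.5,"travel": [0,0,0],"twist": [0,0,0]},{"hand": 1.5,"travel": [0,0,0.1],"twist": [0,0,0]},{"hand": 1.5,"travel": [0,0,0.1],"twist": [0,0,0]},{"hand": 1.5,"travel": [0,0,0],"twist": [0,0,0]}]'

```text
time: 9.9
position: [0.4685, -0.2216, 0.0911]
tool_rot: [0.742, -0.67, 0.0, -0.0]
ft_force: [-0.6, 1.3, 3.0]
grip_width: 0.0214
grip_force: 40.0
```

Run:
```python
from h import *
o=robot.get_obs();print(o["position"],o["ft_force"],o["moment"])
```

```text
[ 0.46849472 -0.22156033  0.09109731] [-0.5673817   1.27260943  2.965299  ] [ 0.28014795  0.16062956 -0.04590301]
```

move_arm --commands '[{"hand": 4.5,"travel": [0,0,0],"twist": [0,0,0]},{"hand": 4.5,"travel": [0,0,0],"twist": [0,0,0]},{"hand": 4.5,"travel": [0,0,0],"twist": [0,0,0]},{"hand": 4.5,"travel": [0,0,0],"twist": [0,0,0]},{"hand": 4.5,"travel": [0,0,0],"twist": [0,0,0]}]' --force 10

```text
time: 10.32
position: [0.4682, -0.2216, 0.0905]
tool_rot: [0.742, -0.67, 0.0, -0.0]
ft_force: [0.3, 0.6, 0.1]
grip_width: 0.0425
grip_force: 0.0
```

move_arm --commands '[{"hand": 4.5,"travel": [0,0,-0.8],"twist": [0,0,0]},{"hand": 4.5,"travel": [0,0,-1.6],"twist": [0,0,0]},{"hand": 4.5,"travel": [0,0,-2.4],"twist": [0,0,0]},{"hand": 4.5,"travel": [0,0,-2.4],"twist": [0,0,0]},{"hand": 4.5,"travel": [0,0,-2.0],"twist": [0,0,0]}]'

```text
time: 10.73
position: [0.4684, -0.2216, 0.1844]
tool_rot: [0.742, -0.67, 0.001, -0.0]
ft_force: [0.4, 0.1, 0.2]
grip_width: 0.0448
grip_force: 0.0
```

move_arm --commands '[{"hand": 3.0,"travel": [0,0,-3],"twist": [0,0,0]},{"hand": 1.0,"travel": [0,0,-3],"twist": [0,0,0]},{"hand": 0,"travel": [0,0,-3],"twist": [0,0,0]},{"hand": 0,"travel": [0,0,0],"twist": [0,0,0]},{"hand": 0,"travel": [0,0,0],"twist": [0,0,0]}]'

```text
time: 11.15
position: [0.469, -0.2221, 0.2749]
tool_rot: [0.742, -0.67, 0.003, -0.0]
ft_force: [-0.5, 1.0, -1.4]
grip_width: 0.0192
grip_force: 0.0
```

Run:
```python
from h import *
import pickle
F,k=cam("wrist");F2,k2=cam("side")
a=cv2.resize(F2[215:315,250:350],None,fx=4,fy=4,interpolation=cv2.INTER_CUBIC)
I=np.zeros((600,800,3),np.uint8);I[:400,:400]=a;I[:300,400:]=cv2.resize(F,(400,300))
cv2.imwrite("pics/w2.png",I[:,:,::-1]);cv2.imwrite("pics/w2full.png",F[:,:,::-1]);pickle.dump((k,k2),open("w2.pkl","wb"))
o=robot.get_obs();print(o["position"],o["grip_width"],proj(k,[.54,-.214,.112]),proj(k,[.4685,-.2216,.105]))
```

```text
[ 0.46745681 -0.22093689  0.2720924 ] 0.011710440215600878 [240.55213996 227.6639017 ] [316.75422965 225.88656552]
```

View pics/w2.png

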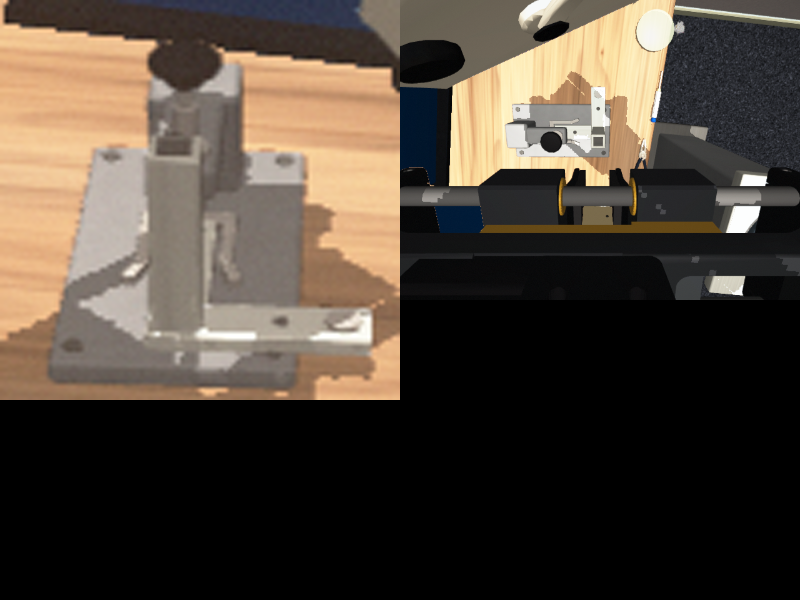

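The foot stands flat at home, its post top free. In the wrist picture the knob is at (242,227), which matches (0.540,-0.214). I'll go over the knob with the fingers closed.

move_arm --commands '[{"hand": 0,"travel": [0.05,-2.4,0],"twist": [0,0,0]},{"hand": 0,"travel": [0,-2.4,0],"twist": [0,0,0]},{"hand": 0,"travel": [0,-2.4,0],"twist": [0,0,0]},{"hand": 0,"travel": [0,0,0],"twist": [0,0,0]},{"hand": 0,"travel": [0,0,0],"twist": [0,0,0]}]' --force 30

```text
time: 11.67
position: [0.5396, -0.2139, 0.2703]
tool_rot: [0.743, -0.67, -0.002, 0.0]
ft_force: [-0.8, 0.7, -0.3]
grip_width: 0.0008
grip_force: 0.0
```

move_arm --commands '[{"hand": 0,"travel": [0,0,2.8],"twist": [0,0,0]},{"hand": 0,"travel": [0,0,2.8],"twist": [0,0,0]},{"hand": 0,"travel": [0,0,2.8],"twist": [0,0,0]},{"hand": 0,"travel": [0,0,2.8],"twist": [0,0,0]},{"hand": 0,"travel": [0,0,1.8],"twist": [0,0,0]}]'

```text
time: 12.08
position: [0.5365, -0.2133, 0.139]
tool_rot: [0.742, -0.67, -0.004, 0.001]
ft_force: [-1.0, 0.8, -0.5]
grip_width: 0.0006
grip_force: 0.0
```

move_arm --commands '[{"hand": 0,"travel": [0,0,0],"twist": [0,0,0]},{"hand": 0,"travel": [0,0,0],"twist": [0,0,0]},{"hand": 0,"travel": [0,0,0],"twist": [0,0,0]}]'

```text
time: 12.33
position: [0.5398, -0.215, 0.1432]
tool_rot: [0.742, -0.67, 0.0, 0.0]
ft_force: [-0.7, -0.5, 0.9]
grip_width: 0.0003
grip_force: 0.0
```

Run:
```python
from h import *
o=robot.get_obs();m=R.from_quat(o["tool_rot"]).as_matrix();print(o["position"],o["grip_width"],o["ft_force"],o["moment"],o["q"],100*m.T@(np.array([.54,-.2142,.126])-o["position"]))
```

```text
[ 0.53975746 -0.21498805  0.14320482] 0.00033588982216500467 [-0.71109293 -0.51249012  0.90143204] [ 0.12196859 -0.03317194  0.02915273] [-5.71227710e-01  5.90608783e-01  1.63036228e+00 -1.20653520e-04
  9.20119497e-01  2.46856421e+00] [-0.07659798 -0.03157001  1.72046256]
```

Well centred. Now straight down slowly onto the knob.

move_arm --commands '[{"hand": 0,"travel": [-0.05,0,0.6],"twist": [0,0,0]},{"hand": 0,"travel": [0,0,0.6],"twist": [0,0,0]},{"hand": 0,"travel": [0,0,0.5],"twist": [0,0,0]},{"hand": 0,"travel": [0,0,0.4],"twist": [0,0,0]},{"hand": 0,"travel": [0,0,0],"twist": [0,0,0]}]'

```text
time: 12.75
position: [0.5401, -0.2144, 0.1213]
tool_rot: [0.742, -0.67, 0.0, -0.0]
ft_force: [-0.2, -0.1, 2.2]
grip_width: 0.0006
grip_force: 1.1
```

move_arm --commands '[{"hand": 0,"travel": [0,0,0.4],"twist": [0,0,0]},{"hand": 0,"travel": [0,0,0.4],"twist": [0,0,0]},{"hand": 0,"travel": [0,0,0.2],"twist": [0,0,0]},{"hand": 0,"travel": [0,0,0],"twist": [0,0,0]},{"hand": 0,"travel": [0,0,0],"twist": [0,0,0]}]'

```text
time: 13.17
position: [0.5401, -0.2144, 0.1118]
tool_rot: [0.742, -0.67, 0.0, -0.0]
ft_force: [-0.3, -0.2, 4.9]
grip_width: 0.0005
grip_force: 2.7
```

move_arm --commands '[{"hand": 0,"travel": [0,0,0.3],"twist": [0,0,0]},{"hand": 0,"travel": [0,0,0.3],"twist": [0,0,0]},{"hand": 0,"travel": [0,0,0.2],"twist": [0,0,0]},{"hand": 0,"travel": [0,0,0],"twist": [0,0,0]},{"hand": 0,"travel": [0,0,0],"twist": [0,0,0]}]'

```text
time: 13.58
position: [0.5402, -0.2144, 0.105]
tool_rot: [0.742, -0.67, 0.001, -0.0]
ft_force: [-1.8, 0.8, 12.6]
grip_width: 0.0003
grip_force: 6.0
```

Run:
```python
from h import *
for i in range(4):
    robot.camera("side");o=robot.get_obs();print(o["position"],o["ft_force"])
```

```text
[ 0.54024226 -0.21440078  0.10505754] [-1.44207766  0.83680468 11.57591326]
[ 0.54022434 -0.21439054  0.10509688] [-1.10456897  1.37709295 12.43633576]
[ 0.54023741 -0.21440728  0.10513258] [-1.6077088   1.35736696 11.85814468]
[ 0.54021557 -0.21441007  0.10512945] [-1.0603949   0.61057885 11.83458608]
```

~12 N now; 3 mm more (1 N/mm, some lost to compliance).

move_arm --commands '[{"hand": 0,"travel": [0,0,0.2],"twist": [0,0,0]},{"hand": 0,"travel": [0,0,0.15],"twist": [0,0,0]},{"hand": 0,"travel": [0,0,0],"twist": [0,0,0]},{"hand": 0,"travel": [0,0,0],"twist": [0,0,0]},{"hand": 0,"travel": [0,0,0],"twist": [0,0,0]}]'

```text
time: 14.2
position: [0.5402, -0.2144, 0.1021]
tool_rot: [0.742, -0.67, 0.001, -0.0]
ft_force: [-2.3, 1.1, 14.9]
grip_width: 0.0002
grip_force: 7.5
```

Run:
```python
from h import *
f=[]
for i in range(6):
    robot.camera("side");o=robot.get_obs();f.append(o["ft_force"][2])
print(np.round(f,1),o["position"],o["time"])
if 14<np.mean(f)<16.5: print(robot.hand_in())
```

```text
[14.8 14.8 14.8 14.  15.  15.8] [ 0.54023653 -0.21439631  0.10212973] 14.5
the job is handed in; nothing more can be done
None
```

I turned the foot a quarter turn, slid its other leg home and let go. I handed the job in at 14.5 s with the fingers holding the knob down at about 15 N (roughly 12 N on the button); no verdict came back.

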